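# Push the sugar box into the empty bay of the bar caddy

## Robot

A 6-joint arm with a two-finger parallel gripper is mounted at the origin on the work surface. World frame = base frame: x ahead of the robot, y to its left, z up, the work surface at z = 0. Lengths are in m, angles in rad, forces in N, time in s.
With the tool pointing down it reaches from about 0.35 to 0.775 m from the base axis. Payload 7.3 kg.
Tool frame: the origin (TCP) lies on the centre line of the jaws, within the pads' length; the fingertips stand 8 mm ahead of it and the grasp point (between the pads) lies 11 mm behind it; z points along the fingers, x is the direction in which the jaws open and shut, and the axes are right-handed (so a half turn about z gives the same grasp; the last joint's range is limited). The gripper opens to 92 mm and grips with 3 to 60 N. Pads are 19 mm wide; open, the fingers measure 130 mm over their backs; the gripper's body (75 mm by 190 mm) begins 47 mm behind the grasp point.
Start: joints at [-0.146, 0.342, 1.524, -0, 1.275, -0.146], TCP at [0.525, 0, 0.235] pointing down, gripper open.
Joint ranges: [-2.53, 2.53], [-0.77, 2.02], [0.04, 2.7], [-1, 4.14], [0.28, 2.66], [-3.11, 3.11]. Speed limits (rad/s): [2.57, 2.57, 3.14, 3.14, 3.14, 3.14].

## Interface

Orientations are given as a rotation vector (axis times angle).
In Python, from rig import bot gives the robot as it stands. The module is installed in compiled form; this text tells all that it offers.
- The arm moves only by the tool jog_arm, never from a script. Its argument "increments" is a list of rows, each an object of numbers: "tx", "ty", "tz": the shift along the world's x, y, z in mm; "wx", "wy", "wz": the turn, a rotation vector about the world's x, y, z in degrees. A call has 1 to 20 rows; each row shifts and turns the commanded pose from where the row before left it; what a row does not reach is not made up. A row lasts 1/12 s, in which the tool goes at most 41.7 mm and 7.16 degrees, less where a joint would pass 70% of its speed; a pose out of reach is approached as far as the arm can. A call with a gripper value outside its range is refused whole. "jaw" is the opening, from -1 (shut) to 1 (fully open), so that 0 is half open, set as the call begins (left out, the last holds). The fingers move at their own pace and stop on an object; the grip force is fixed at half the most. Time passes only in rows, so rows that do not move let the fingers close. It gives the time, the measured TCP pose, the force and the opening at its end, in the units of the state.
- bot.observe(): the state, without advancing time (a new reading comes with each control period).
- bot.grab_frame(name): name is "scene" or "side" or "wrist"; returns the picture (420x560x3 uint8, red, green, blue); there is no depth.
- bot.get_calibration(name): a dict with "intrinsics" (3x3 intrinsics, pixels), "distortion" ([k1, k2, p1, p2, k3] as OpenCV has them; the pictures are not rectified), "world_from_camera" (4x4, takes a point from camera to world coordinates); the wrist camera has in their place "T_tool_cam" (4x4, takes a point from camera to tool coordinates, whose origin is the TCP and whose axes are the tool frame's). Camera axes: x right, y down, z forward; pixel columns grow to the right and rows downward; lengths in m; the calibration is good to about 2 mm. A picture is of the moment at which its call begins: read the wrist's pose just before it. get_calibration takes no time and is no camera call.
- bot.job_done(): hands the job in, once; it reports no verdict.
Trained networks look in the newest picture that a camera, given by its name, has taken for a name from the list of things; names that differ only in an ending like _2 or _b are one class to them, and where a whole thing is asked for, a point or a joint stands for the part that bears it (a point fixed in the world has none). Each returns a list of dicts, best first, with "confidence" (0 to 1); they miss things now and then, are a little off and sometimes report something else, mostly with a low value. They report only what shows in the picture. A call takes as long as a camera call. They do not tell look-alikes from the thing itself.
- bot.cut_out(camera, query): "region" (420x560 bool, what is visible of it) and "rect" ([left, top, right, bottom] in pixels, round what is visible of it).
- bot.mark_of(camera, query): "uv" ([column, row] in pixels: a listed point, or the origin of a listed thing).
The state is a dict: "time": time; "joints": joint angles; "joint_vel": joint speeds; "joint_efforts": joint torques, N m; "ee_pos": TCP position; "tcp_rot": TCP orientation; "wrist_force": force on the tool from outside, world axes, zero at the start; "wrist_torque": the same for the moment, N m; "width": finger opening in m.
Only numpy, scipy, OpenCV 4.12 (cv2) and the standard library are available. Lean on these libraries where they do the work, as an engineer would, in place of code of your own. Each camera call takes 0.05 s, during which the arm holds its last target.

## Task

Push the square stoneware sugar box with the bamboo lid across the sideboard, through between the two front posts of the bar caddy's one empty bay, and on until it is fully home against the back rail. Push it with the fingers only, keeping it flat on the sideboard (do not pick it up), do not ram the caddy, and leave everything else standing where it is.

Things in the scene. Friction and masses are not known exactly. Their poses are not given: they have to be found in the camera images.
- sugar_box: The closed square box to push: white stoneware, flat bamboo lid flush with its walls, 100 x 100 mm, 46 mm high, 0.3 to 0.65 kg, loose; it slides with friction and stops where the push stops. Too wide to grip. Origin: centre of its underside; x and y square to its sides, z up. It starts turned up to 29 degrees from the robot's axes.
- caddy: Fixed dark wooden bar caddy at the back. Origin: on the sideboard, mid-front face of its back rail (40 mm high); x into the caddy, away from the robot, y to the left. Three bays in front at y = -120, 0, +120 mm, x = -115 mm to 0, open in front and on top, no floor. Fences between them 12 mm thick, 32 mm high, each ending in front in a round post. It yaws up to 6 degrees.
- posts (a point): On the sideboard, in the middle of the caddy's row of four front posts (caddy x = -115 mm, y = 0). The posts are 16 mm in diameter, 51 mm high with their brass balls, at -180, -60, +60, +180 mm along the caddy's y: the gap between neighbours is 104 mm, the bay behind it 108 mm wide.
- rum1: The middle one of three closed amber rum bottles fixed on the caddy behind its back rail, 74 mm in diameter, top 290 mm above the sideboard; the others stand 120 mm to its left and right. Origin: centre of its underside.
- bay: The grey felt (flat, no step) of the one empty bay; which of the three varies. Fixed. Origin: on the sideboard at the sugar box's centre when it is home, 50 mm in front of the back rail, midway between the fences; axes parallel to the caddy's, x into the bay. The middle of the gap between its two posts is at x = -65 mm, y = 0.
- coasters: Bystander: stack of five square cork coasters, 98 x 98 mm, 35 mm high, lying in another bay. Origin: centre of its underside.
- lime_dish: Bystander: square blue ceramic dish of limes, 98 x 98 mm, 48 mm high with the limes, standing in another bay. Origin: centre of its underside.
- tumbler: Bystander: glass tumbler, rim 80 mm across, 92 mm high, standing to the left or right of the sugar box. Origin: centre of its underside.
- bowl: Bystander: round white ceramic bowl, 130 mm across, 60 mm high, standing to the left or right of the sugar box. Origin: centre of its underside.
- tong: Bystander: stainless ice tong lying beside the caddy on the right, 173 mm long, 52 mm wide, 13 mm high. Origin: near its middle; x along it.
- stirrer: Bystander: bamboo stirrer lying flat beside the caddy on the left, 212 mm long, 18 mm wide, 12 mm high at its ball end. Origin: near its middle; x along it.
There are look-alikes about, which are no part of the job. Leave any turquoise look-alike of the sugar_box alone.

How it is judged:
By the outcome, as a careful person would: the job done as asked, in the order asked, and still so for the second after the job is handed in, with the robot touching nothing.
It also fails if it takes over 67 s, if anything falls off the work surface, if the arm or the gripper's body presses on something with over 40 N, if the wrist force passes 120 N, or if a joint passes its speed limit or range.

## Working session

There is one attempt and no reset: what is moved stays moved. The work goes in short steps, Python scripts to look and compute and a tool call to move; the robot and the scene stay as the last step left them, time stands still between calls to the robot, and variables do not carry over. Pictures are saved under pics/ and viewed, and the job is handed in when it is done.

Besides the shell and the picture viewer there is one more tool, called after "Call:" by a JSON object that holds its "api" and its "payload". jog_arm: Moves the arm, as the interface text tells. Its arguments: {"type":"object","properties":{"increments":{"type":"array"},"jaw":{"type":"number"}},"required":["increments"]}

```bash
mkdir -p pics; cat > h.py <<'E'
from rig import bot
import numpy as np, cv2
def save(cam,name):
    f=bot.grab_frame(cam); cv2.imwrite(f'pics/{name}.png',f[:,:,::-1]); return f
def toworld(cam,uv,z):
    c=bot.get_calibration(cam); K=np.array(c['intrinsics']);D=np.array(c['distortion'])
    if 'world_from_camera' in c: T=np.array(c['world_from_camera'])
    else:
        s=bot.observe(); W=np.eye(4); W[:3,:3]=cv2.Rodrigues(np.array(s['tcp_rot'],float))[0]; W[:3,3]=s['ee_pos']; T=W@np.array(c['T_tool_cam'])
    p=cv2.undistortPoints(np.array(uv,float).reshape(-1,1,2),K,D).reshape(-1,2)
    d=np.c_[p,np.ones(len(p))]@T[:3,:3].T; o=T[:3,3]
    return o+d*((z-o[2])/d[:,2])[:,None]
E
python3 - <<'E'
from h import *
for c in ['scene','side','wrist']: save(c,c+'0')
for c in ['scene','side']:
    print(c,np.round(bot.get_calibration(c)['world_from_camera'],2).tolist())
    for q in ['sugar_box','posts','bay','coasters','lime_dish','tumbler','bowl','caddy','rum1']:
        for r in bot.mark_of(c,q)[:3]: print(c,q,np.round(r['uv']),round(r['confidence'],2),np.round(toworld(c,[r['uv']],0)[0],3))
print(bot.observe())
E
```

```text
scene [[-0.79, 0.51, -0.34, 0.87], [0.61, 0.65, -0.45, 0.51], [-0.0, -0.56, -0.83, 0.96], [0.0, 0.0, 0.0, 1.0]]
scene sugar_box [440. 239.] 0.82 [0.204 0.335 0.   ]
scene sugar_box [288. 218.] 0.66 [0.468 0.049 0.   ]
scene sugar_box [282. 104.] 0.63 [ 0.214 -0.298  0.   ]
scene posts [246. 247.] 0.61 [ 0.608  0.052 -0.   ]
scene bay [205. 227.] 0.92 [ 0.657 -0.06   0.   ]
scene coasters [220. 262.] 0.61 [0.682 0.048 0.   ]
scene lime_dish [246. 304.] 0.93 [0.696 0.174 0.   ]
scene tumbler [394. 278.] 0.77 [ 0.375  0.338 -0.   ]
scene bowl [224. 121.] 0.64 [ 0.402 -0.348  0.   ]
scene bowl [227. 263.] 0.2 [ 0.67   0.058 -0.   ]
scene caddy [206. 272.] 0.94 [0.723 0.048 0.   ]
scene rum1 [181. 284.] 0.87 [0.787 0.039 0.   ]
side [[-1.0, -0.04, 0.05, 0.45], [-0.06, 0.8, -0.6, 0.69], [-0.01, -0.6, -0.8, 0.93], [0.0, 0.0, 0.0, 1.0]]
side sugar_box [304. 234.] 0.89 [0.455 0.052 0.   ]
side sugar_box [420. 356.] 0.72 [0.202 0.346 0.   ]
side sugar_box [392. 143.] 0.68 [ 0.209 -0.292 -0.   ]
side posts [244. 235.] 0.6 [ 0.608  0.063 -0.   ]
side bay [324. 128.] 0.71 [ 0.412 -0.347  0.   ]
s
[... 347 characters left out ...]
 ]
{'time': 1.05, 'joints': array([-1.45977800e-01,  3.41988554e-01,  1.52411952e+00,  6.07945300e-06,
        1.27542137e+00, -1.45994040e-01]), 'joint_vel': array([-4.82903242e-04,  1.01991565e-03,  1.20187212e-03,  6.74972749e-05,
       -1.54073286e-03, -1.93609540e-03]), 'joint_efforts': array([-9.65272261e-05, -4.31142354e+01, -2.44480544e+01,  7.19058327e-02,
        4.82271204e-02, -2.71985766e-05]), 'ee_pos': array([5.25002803e-01, 3.53241705e-05, 2.34739629e-01]), 'tcp_rot': array([3.14158921e+00, 2.27295334e-05, 9.95658316e-05]), 'wrist_force': array([1.45238697, 0.86377171, 0.0534833 ]), 'wrist_torque': array([-0.00091225,  0.02519619, -0.00573986]), 'width': 0.09190445689147339}
```

View pics/scene0.png

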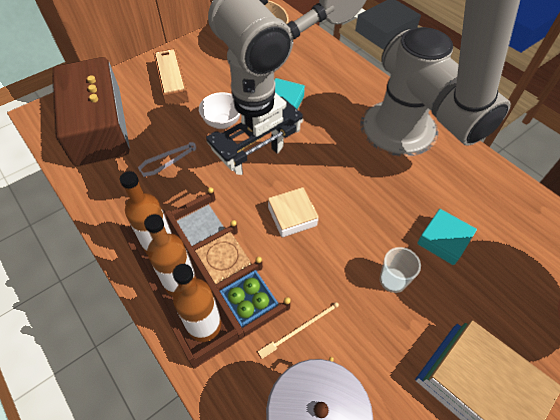

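View pics/side0.png

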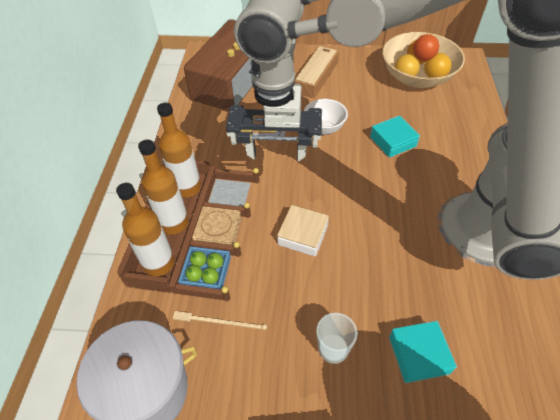

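View pics/wrist0.png

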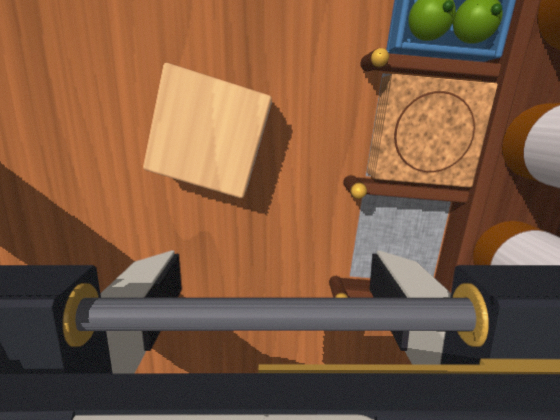

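```bash
python3 - <<'E'
from h import *
W=toworld('wrist',[(166,64),(271,97),(245,198),(144,168)],0.046);print(W.round(4),W.mean(0).round(4))
f=cv2.imread('pics/wrist0.png')
for i in range(4):
    d=W[(i+1)%4]-W[i];print(np.linalg.norm(d[:2]).round(4),np.degrees(np.arctan2(d[1],d[0])).round(1))
for c,p in [('scene',[(211,190),(234,223),(259,260),(288,300)]),('side',[(256,171),(247,206),(236,245),(225,290)]),('wrist',[(342,299),(359,190),(380,57)])]:
    P=toworld(c,p,0.046);print(c,P.round(4).tolist()); d=P[-1]-P[0];print(np.degrees(np.arctan2(-d[0],d[1])))
for c in ['scene','side']:
    save(c,'t')
    for q in ['sugar_box']:
        for r in bot.cut_out(c,q)[:3]: print(c,r['rect'],r['confidence'])
save('wrist','t')
for q in ['sugar_box','bay','posts','caddy','coasters']:
    for r in bot.mark_of('wrist',q)[:2]: print(q,np.round(r['uv']),round(r['confidence'],2),np.round(toworld('wrist',[r['uv']],0)[0],3))
E
```

```text
[[ 0.4286  0.1114  0.046 ]
 [ 0.5209  0.0839  0.046 ]
 [ 0.4951 -0.0101  0.046 ]
 [ 0.3995  0.0194  0.046 ]] [0.461  0.0512 0.046 ]
0.0963 -16.6
0.0975 -105.3
0.1 162.8
0.0965 72.4
scene [[0.5932, -0.1192, 0.046], [0.6037, 0.0009, 0.046], [0.6158, 0.1208, 0.046], [0.6239, 0.2392, 0.046]]
-4.8934475931306
side [[0.5926, -0.116, 0.046], [0.603, 0.0043, 0.046], [0.6155, 0.1225, 0.046], [0.6243, 0.2415, 0.046]]
-5.064475694038985
wrist [[0.5958, -0.1211, 0.046], [0.6061, -0.0021, 0.046], [0.6164, 0.117, 0.046]]
-4.946318499126583
scene [273.7, 76.2, 307.5, 102.9] 0.85
scene [266.0, 190.2, 320.9, 237.8] 0.73
scene [416.3, 208.0, 479.6, 262.2] 0.7
side [389.2, 320.0, 457.2, 384.7] 0.97
side [371.1, 118.4, 422.6, 158.9] 0.81
side [192.8, 209.5, 242.6, 244.3] 0.72
sugar_box [213. 131.] 0.67 [0.459 0.051 0.   ]
bay [396. 234.] 0.86 [ 0.663 -0.064  0.   ]
coasters [419. 131.] 0.94 [0.676 0.051 0.   ]
coasters [398. 237.] 0.42 [ 0.665 -0.068  0.   ]
```

Call:
{"api": "jog_arm", "payload": {"increments": [{"tx": -4,"ty": 13,"wz": -1.7},{"tx": -4,"ty": 13,"wz": -1.7},{"tx": -4,"ty": 13,"wz": -1.7},{"tx": -4,"ty": 13,"wz": -1.7},{"tx": -4,"ty": 13,"wz": -1.7},{"tx": -4,"ty": 13,"wz": -1.7},{"tx": -4,"ty": 13,"wz": -1.7},{"tx": -4,"ty": 14,"wz": -1.7},{"tx": -4,"ty": 14,"wz": -1.7},{"tx": -3,"ty": 14,"wz": -1.7},{"tz": -15},{"tz": -15},{"tz": -15},{"tz": -15},{"tz": -15},{"tz": -15},{"tz": -15},{},{}], "jaw": 0}}

```text
schema error: expected keys tx, ty, tz, wx, wy, wz
```

```bash
python3 - <<'E'
from h import *
print(np.round(bot.get_calibration('wrist')['T_tool_cam'],3).tolist())
s=bot.observe();print(s['time'],s['ee_pos'],s['tcp_rot'],s['width'],s['joints'])
save('side','side1');save('wrist','wrist1')
E
```

```text
[[1.0, -0.0, -0.0, -0.0], [0.0, 0.959, 0.284, -0.076], [0.0, -0.284, 0.959, -0.151], [0.0, 0.0, 0.0, 1.0]]
1.55 [5.25009251e-01 1.10042023e-05 2.34730827e-01] [-3.14158896e+00  6.44785905e-05 -9.78863567e-05] 0.09176868719952953 [-1.46026437e-01  3.42008029e-01  1.52411576e+00  1.32916910e-05
  1.27540775e+00 -1.45989257e-01]
```

View pics/side1.png

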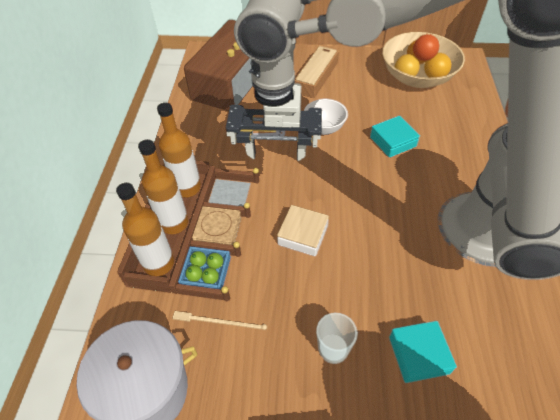

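View pics/wrist1.png

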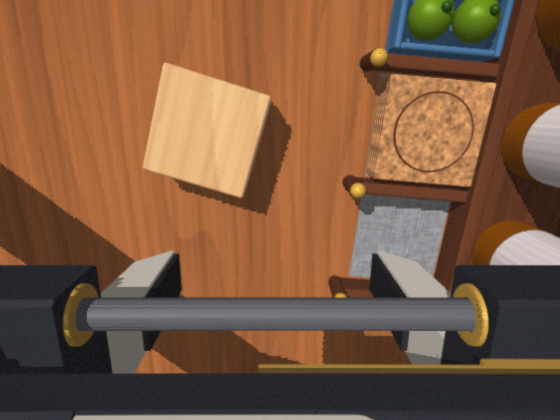

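Call:
{"api": "jog_arm", "payload": {"increments": [{"tx": -4,"ty": 13,"tz": 0,"wx": 0,"wy": 0,"wz": -1.7},{"tx": -4,"ty": 13,"tz": 0,"wx": 0,"wy": 0,"wz": -1.7},{"tx": -4,"ty": 13,"tz": 0,"wx": 0,"wy": 0,"wz": -1.7},{"tx": -4,"ty": 13,"tz": 0,"wx": 0,"wy": 0,"wz": -1.7},{"tx": -4,"ty": 13,"tz": 0,"wx": 0,"wy": 0,"wz": -1.7},{"tx": -4,"ty": 13,"tz": 0,"wx": 0,"wy": 0,"wz": -1.7},{"tx": -4,"ty": 13,"tz": 0,"wx": 0,"wy": 0,"wz": -1.7},{"tx": -4,"ty": 14,"tz": 0,"wx": 0,"wy": 0,"wz": -1.7},{"tx": -4,"ty": 14,"tz": 0,"wx": 0,"wy": 0,"wz": -1.7},{"tx": -3,"ty": 14,"tz": 0,"wx": 0,"wy": 0,"wz": -1.7},{"tx": 0,"ty": 0,"tz": -15,"wx": 0,"wy": 0,"wz": 0},{"tx": 0,"ty": 0,"tz": -15,"wx": 0,"wy": 0,"wz": 0},{"tx": 0,"ty": 0,"tz": -15,"wx": 0,"wy": 0,"wz": 0},{"tx": 0,"ty": 0,"tz": -15,"wx": 0,"wy": 0,"wz": 0},{"tx": 0,"ty": 0,"tz": -15,"wx": 0,"wy": 0,"wz": 0},{"tx": 0,"ty": 0,"tz": -15,"wx": 0,"wy": 0,"wz": 0},{"tx": 0,"ty": 0,"tz": -15,"wx": 0,"wy": 0,"wz": 0},{"tx": 0,"ty": 0,"tz": 0,"wx": 0,"wy": 0,"wz": 0}], "jaw": 0}}

```text
time: 3.15
ee_pos: [0.4844, 0.1328, 0.1272]
tcp_rot: [3.106, -0.464, -0.008]
wrist_force: [-0.3, -0.5, 0.1]
width: 0.0462
```

```bash
python3 - <<'E'
from h import *
s=bot.observe();print(s['time'],s['ee_pos'],s['tcp_rot'],s['width'],s['joints'])
save('side','side2');save('wrist','wrist2')
E
```

```text
3.15 [0.48435088 0.13278131 0.12724444] [ 3.10568878 -0.46425556 -0.00759912] 0.04617949630187435 [ 1.14901644e-01  4.20349769e-01  1.73314275e+00 -9.45981140e-05
  9.93134128e-01  4.11727041e-01]
```

View pics/side2.png

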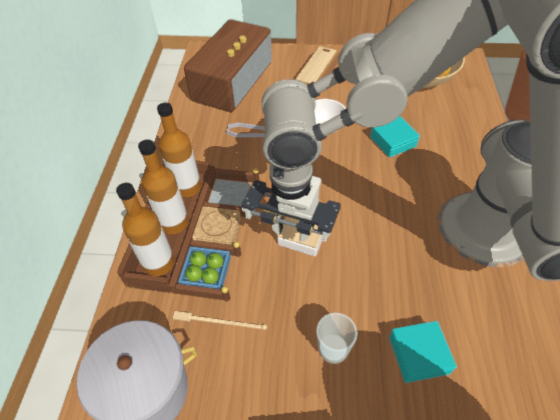

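View pics/wrist2.png

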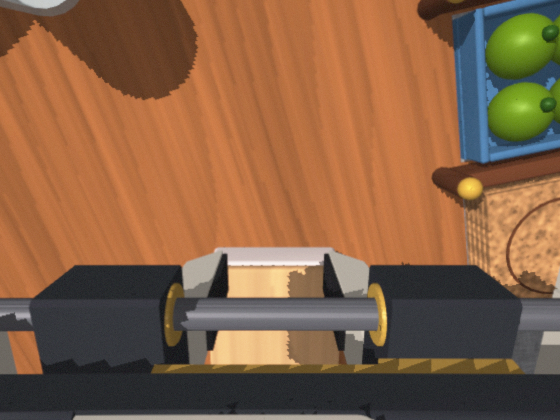

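```bash
python3 - <<'E'
from h import *
print(toworld('wrist',[(228,266),(327,264)],0.046).round(4)); print(toworld('wrist',[(217,249),(333,249)],0.0).round(4))
E
```

```text
[[0.4435 0.1106 0.046 ]
 [0.5117 0.0914 0.046 ]]
[[0.4271 0.1095 0.    ]
 [0.5208 0.0809 0.    ]]
```

Call:
{"api": "jog_arm", "payload": {"increments": [{"tx": 0,"ty": 0,"tz": -15,"wx": 0,"wy": 0,"wz": 0},{"tx": 0,"ty": 0,"tz": -15,"wx": 0,"wy": 0,"wz": 0},{"tx": 0,"ty": 0,"tz": -15,"wx": 0,"wy": 0,"wz": 0},{"tx": 0,"ty": 0,"tz": -15,"wx": 0,"wy": 0,"wz": 0},{"tx": 0,"ty": 0,"tz": -15,"wx": 0,"wy": 0,"wz": 0},{"tx": 0,"ty": 0,"tz": -15,"wx": 0,"wy": 0,"wz": 0},{"tx": 0,"ty": 0,"tz": -15,"wx": 0,"wy": 0,"wz": 0},{"tx": -1.5,"ty": -4.8,"tz": 0,"wx": 0,"wy": 0,"wz": 0},{"tx": -1.5,"ty": -4.8,"tz": 0,"wx": 0,"wy": 0,"wz": 0},{"tx": -1.5,"ty": -4.8,"tz": 0,"wx": 0,"wy": 0,"wz": 0},{"tx": -1.5,"ty": -4.8,"tz": 0,"wx": 0,"wy": 0,"wz": 0},{"tx": -0.9,"ty": -2.9,"tz": 0,"wx": 0,"wy": 0,"wz": 0},{"tx": -0.9,"ty": -2.9,"tz": 0,"wx": 0,"wy": 0,"wz": 0}]}}

```text
time: 4.33
ee_pos: [0.479, 0.1079, 0.0258]
tcp_rot: [-3.106, 0.466, -0.004]
wrist_force: [0.9, 4.6, 2.9]
width: 0.0458
```

```bash
python3 - <<'E'
from h import *
save('side','side3');save('wrist','wrist3')
E
```

```text
(no output)
```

View pics/side3.png

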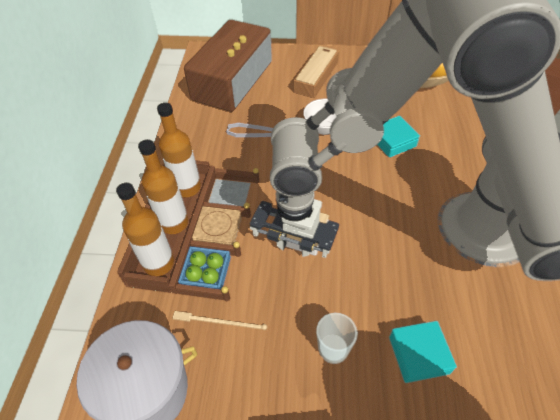

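View pics/wrist3.png

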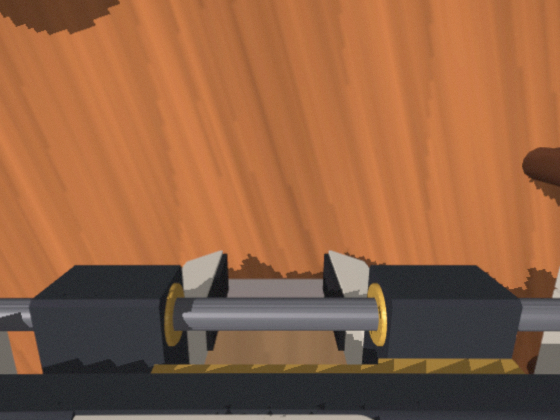

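Call:
{"api": "jog_arm", "payload": {"increments": [{"tx": -1.4,"ty": -4.8,"tz": 0,"wx": 0,"wy": 0,"wz": 1},{"tx": -1.3,"ty": -4.8,"tz": 0,"wx": 0,"wy": 0,"wz": 1},{"tx": -1.3,"ty": -4.8,"tz": 0,"wx": 0,"wy": 0,"wz": 1},{"tx": -1.2,"ty": -4.8,"tz": 0,"wx": 0,"wy": 0,"wz": 1},{"tx": -1.1,"ty": -4.9,"tz": 0,"wx": 0,"wy": 0,"wz": 1},{"tx": -1.0,"ty": -4.9,"tz": 0,"wx": 0,"wy": 0,"wz": 1},{"tx": -0.9,"ty": -4.9,"tz": 0,"wx": 0,"wy": 0,"wz": 1},{"tx": -0.8,"ty": -4.9,"tz": 0,"wx": 0,"wy": 0,"wz": 1},{"tx": -0.7,"ty": -5,"tz": 0,"wx": 0,"wy": 0,"wz": 1},{"tx": -0.6,"ty": -5,"tz": 0,"wx": 0,"wy": 0,"wz": 1},{"tx": -0.5,"ty": -5,"tz": 0,"wx": 0,"wy": 0,"wz": 1},{"tx": -0.5,"ty": -5,"tz": 0,"wx": 0,"wy": 0,"wz": 1},{"tx": -0.4,"ty": -5,"tz": 0,"wx": 0,"wy": 0,"wz": 0},{"tx": -0.4,"ty": -5,"tz": 0,"wx": 0,"wy": 0,"wz": 0},{"tx": -0.4,"ty": -5,"tz": 0,"wx": 0,"wy": 0,"wz": 0},{"tx": -0.4,"ty": -5,"tz": 0,"wx": 0,"wy": 0,"wz": 0},{"tx": 0,"ty": 0,"tz": 0,"wx": 0,"wy": 0,"wz": 0}]}}

```text
time: 5.85
ee_pos: [0.4653, 0.0283, 0.0247]
tcp_rot: [3.138, -0.138, 0.0]
wrist_force: [0.2, -0.9, -0.2]
width: 0.0458
```

```bash
python3 - <<'E'
from h import *
s=bot.observe();print(s['time'],s['ee_pos'],s['tcp_rot'],s['width'],s['wrist_force'])
save('side','side4');save('wrist','wrist4')
E
```

```text
5.85 [0.46531373 0.02826965 0.02472893] [ 3.13808106e+00 -1.37981730e-01  1.34835272e-04] 0.04582837198496196 [ 0.19618428 -0.92703099 -0.21494268]
```

View pics/side4.png

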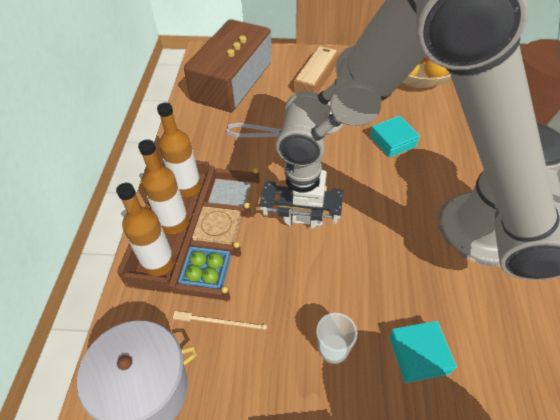

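View pics/wrist4.png

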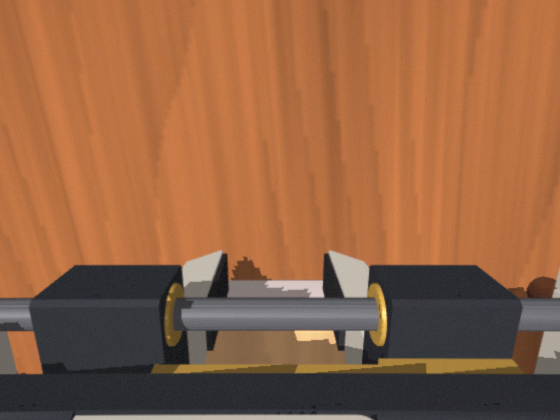

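```bash
python3 - <<'E'
from h import *
P=toworld('wrist',[(232,281),(277,281),(324,281)],0.0);print(P.round(4))
n=np.array([.0863,.9963]);b=np.array([.664,-.065])
print((P[:,:2]-b)@n, (bot.observe()['ee_pos'][:2]-b)@n)
E
python3 -c "
import cv2;i=cv2.imread('pics/wrist4.png')[240:350,180:390];cv2.imwrite('pics/c4.png',cv2.resize(i,None,fx=3,fy=3))"
```

```text
[[0.4401 0.0158 0.    ]
 [0.4644 0.0137 0.    ]
 [0.4898 0.0115 0.    ]]
[0.061224   0.06118666 0.06116327] 0.07608539951714761
```

View pics/c4.png

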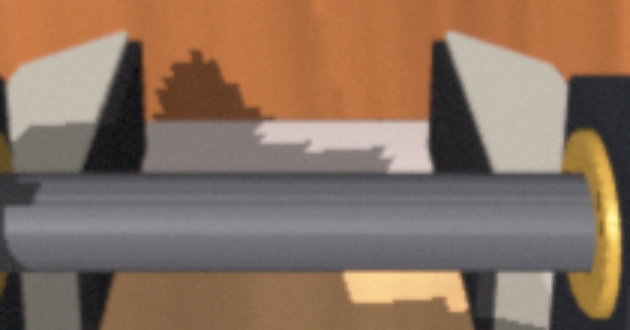

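Call:
{"api": "jog_arm", "payload": {"increments": [{"tx": -0.2,"ty": -2,"tz": 0,"wx": 0,"wy": 0,"wz": 0},{"tx": -0.2,"ty": -2,"tz": 0,"wx": 0,"wy": 0,"wz": 0},{"tx": -0.2,"ty": -2,"tz": 0,"wx": 0,"wy": 0,"wz": 0},{"tx": -0.2,"ty": -2,"tz": 0,"wx": 0,"wy": 0,"wz": 0},{"tx": -0.2,"ty": -2,"tz": 0,"wx": 0,"wy": 0,"wz": 0},{"tx": 0,"ty": 0,"tz": 0,"wx": 0,"wy": 0,"wz": 0},{"tx": 1,"ty": 10,"tz": 0,"wx": 0,"wy": 0,"wz": 0},{"tx": 1,"ty": 10,"tz": 0,"wx": 0,"wy": 0,"wz": 0},{"tx": 0,"ty": 0,"tz": 18,"wx": 0,"wy": 0,"wz": 0},{"tx": 0,"ty": 0,"tz": 18,"wx": 0,"wy": 0,"wz": 0},{"tx": 0,"ty": 0,"tz": 18,"wx": 0,"wy": 0,"wz": 0},{"tx": 0,"ty": 0,"tz": 18,"wx": 0,"wy": 0,"wz": 0},{"tx": 0,"ty": 0,"tz": 18,"wx": 0,"wy": 0,"wz": 0},{"tx": 0,"ty": 0,"tz": 18,"wx": 0,"wy": 0,"wz": 0},{"tx": 0,"ty": 0,"tz": 18,"wx": 0,"wy": 0,"wz": 0},{"tx": 0,"ty": 0,"tz": 18,"wx": 0,"wy": 0,"wz": 0},{"tx": 0,"ty": 0,"tz": 18,"wx": 0,"wy": 0,"wz": 0},{"tx": 0,"ty": 0,"tz": 0,"wx": 0,"wy": 0,"wz": 0}]}}

```text
time: 7.45
ee_pos: [0.4681, 0.0401, 0.19]
tcp_rot: [3.138, -0.136, 0.01]
wrist_force: [0.5, 0.1, 0.2]
width: 0.0459
```

Call:
{"api": "jog_arm", "payload": {"increments": [{"tx": -6,"ty": -4,"tz": 0,"wx": 0,"wy": 0,"wz": -5},{"tx": -6,"ty": -4,"tz": 0,"wx": 0,"wy": 0,"wz": -5},{"tx": -6,"ty": -4,"tz": 0,"wx": 0,"wy": 0,"wz": -5},{"tx": -6,"ty": -4,"tz": 0,"wx": 0,"wy": 0,"wz": -5},{"tx": -6,"ty": -4,"tz": 0,"wx": 0,"wy": 0,"wz": -5},{"tx": -6,"ty": -4,"tz": 0,"wx": 0,"wy": 0,"wz": -5},{"tx": -6,"ty": -4,"tz": 0,"wx": 0,"wy": 0,"wz": -5},{"tx": -6,"ty": -4,"tz": 0,"wx": 0,"wy": 0,"wz": -5},{"tx": -6,"ty": -4,"tz": 0,"wx": 0,"wy": 0,"wz": -5},{"tx": -6,"ty": -4,"tz": 0,"wx": 0,"wy": 0,"wz": -5},{"tx": -6,"ty": -4,"tz": 0,"wx": 0,"wy": 0,"wz": -5},{"tx": -6,"ty": -4,"tz": 0,"wx": 0,"wy": 0,"wz": -5},{"tx": -6,"ty": -4,"tz": 0,"wx": 0,"wy": 0,"wz": -5},{"tx": -6,"ty": -4,"tz": 0,"wx": 0,"wy": 0,"wz": -5},{"tx": -6,"ty": -4,"tz": 0,"wx": 0,"wy": 0,"wz": -5},{"tx": -6,"ty": -4,"tz": 0,"wx": 0,"wy": 0,"wz": -5},{"tx": -5,"ty": -4,"tz": 0,"wx": 0,"wy": 0,"wz": -5},{"tx": -4,"ty": -4,"tz": 0,"wx": 0,"wy": 0,"wz": -5},{"tx": 0,"ty": 0,"tz": 0,"wx": 0,"wy": 0,"wz": 0}]}}

```text
time: 9.03
ee_pos: [0.3606, -0.0325, 0.1862]
tcp_rot: [2.118, -2.319, -0.001]
wrist_force: [-0.9, -0.3, -1.0]
width: 0.0456
```

```bash
python3 - <<'E'
from h import *
s=bot.observe();print(s['time'],s['ee_pos'],s['tcp_rot'],s['width'],s['joints'])
save('side','side5');save('wrist','wrist5');save('scene','scene5')
E
```

```text
9.0333 [ 0.36055189 -0.0324815   0.18623263] [ 2.11839269e+00 -2.31879521e+00 -1.19324768e-03] 0.04557692413672861 [-3.02196047e-01  9.69073045e-02  1.99860573e+00 -3.83819293e-04
  1.04715347e+00  1.35905966e+00]
```

View pics/side5.png

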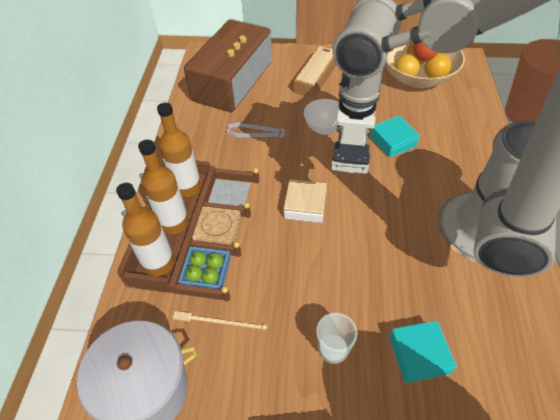

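View pics/wrist5.png

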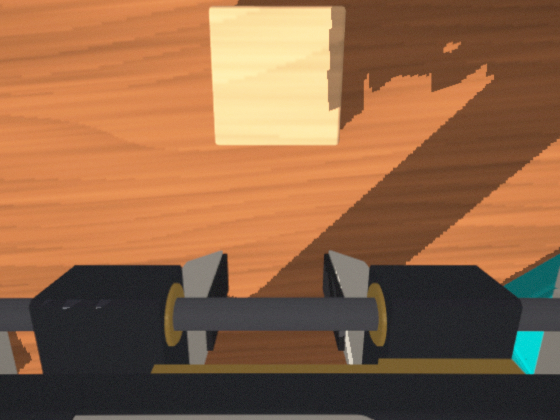

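View pics/scene5.png

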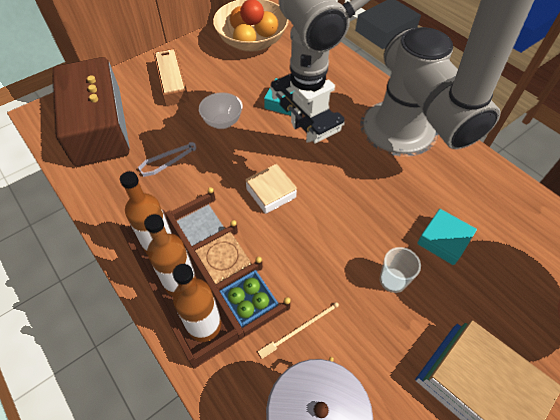

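```bash
python3 - <<'E'
from h import *
a=np.array([.9963,-.0863]);n=np.array([.0863,.9963]);b=np.array([.664,-.065])
def rep(c,px,z):
    P=toworld(c,px,z)[:,:2];print(c,P.round(4).tolist(),P.mean(0).round(4),'caddy',((P.mean(0)-b)@a).round(4),((P.mean(0)-b)@n).round(4))
    for i in range(4):
        d=P[(i+1)%4]-P[i];print('  ',np.linalg.norm(d).round(4),np.degrees(np.arctan2(d[1],d[0])).round(1))
rep('wrist',[(209,8),(344,7),(339,145),(216,143)],0.046)
for n_ in ['wrist5','side5','scene5']:
    i=cv2.imread(f'pics/{n_}.png')
    c={'wrist5':(180,0,380,170),'side5':(160,150,340,260),'scene5':(180,140,320,260)}[n_]
    cv2.imwrite(f'pics/z{n_}.png',cv2.resize(i[c[1]:c[3],c[0]:c[2]],None,fx=4,fy=4,interpolation=cv2.INTER_CUBIC))
print(bot.observe()['ee_pos'])
E
```

```text
wrist [[0.5093, 0.0026], [0.5017, -0.0949], [0.4033, -0.088], [0.4133, 0.0103]] [ 0.4569 -0.0425] caddy -0.2083 0.0045
   0.0978 -94.5
   0.0986 176.0
   0.0989 84.2
   0.0963 -4.6
[ 0.36145617 -0.03235416  0.18653441]
```

View pics/zside5.png

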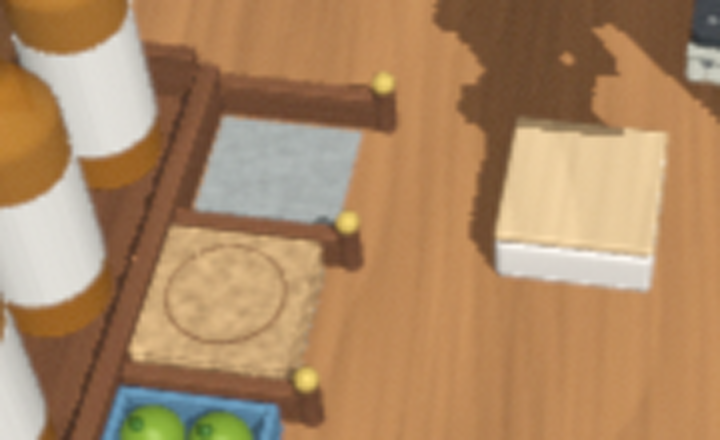

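View pics/zscene5.png

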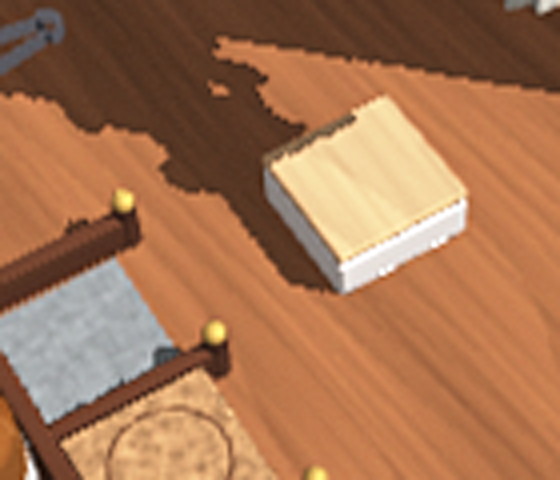

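View pics/zwrist5.png

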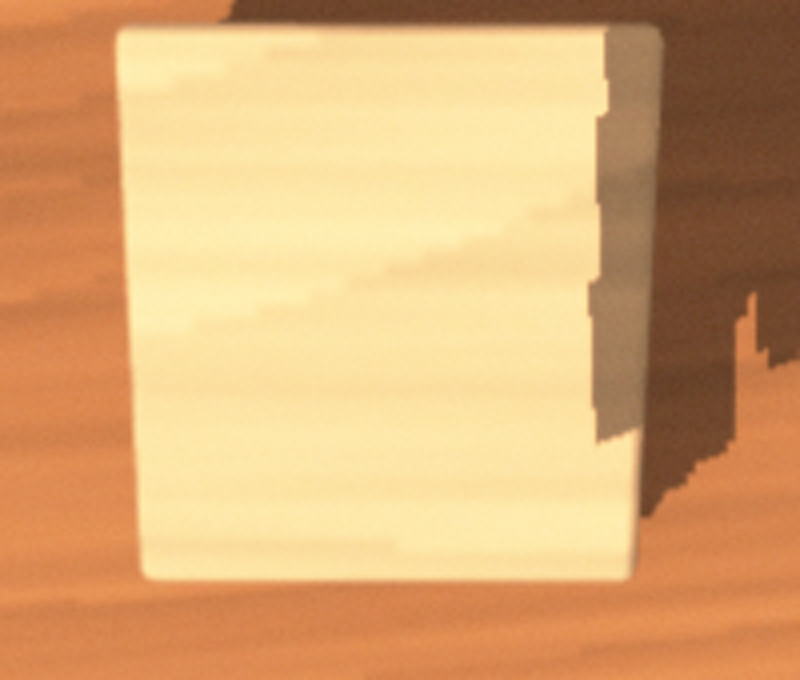

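```bash
python3 - <<'E'
from h import *
a=np.array([.9963,-.0863]);n=np.array([.0863,.9963])
for c,o,L,B in [('side',(160,150),[(516,120),(666,131),(654,252),(498,239)],[(384,82),(347,222)]),('scene',(180,140),[(387,97),(467,193),(342,259),(267,160)],[(124,200),(216,333)])]:
    o=np.array(o)
    P=toworld(c,o+(np.array(L)+.5)/4-.5,0.046)[:,:2];Q=toworld(c,o+(np.array(B)+.5)/4-.5,0.046)[:,:2]
    d=P.mean(0)-Q.mean(0)
    print(c,P.mean(0).round(4),Q.round(4).tolist(),'rel gap',(d@a).round(4),(d@n).round(4))
    for i in range(4):
        d=P[(i+1)%4]-P[i];print('  ',np.linalg.norm(d).round(4),np.degrees(np.arctan2(d[1],d[0])).round(1))
E
```

```text
side [ 0.4569 -0.0377] [[0.594, -0.1191], [0.6049, 0.0016]] rel gap -0.1439 0.0087
   0.0989 177.5
   0.1005 86.3
   0.0978 -2.9
   0.0999 -93.1
scene [ 0.4568 -0.0394] [[0.5933, -0.1208], [0.6043, 0.0001]] rel gap -0.1432 0.0087
   0.0965 84.9
   0.0964 -5.1
   0.0943 -95.3
   0.0962 176.2
```

Call:
{"api": "jog_arm", "payload": {"increments": [{"tx": 0,"ty": 0,"tz": -18,"wx": 0,"wy": 0,"wz": 0},{"tx": 0,"ty": 0,"tz": -18,"wx": 0,"wy": 0,"wz": 0},{"tx": 0,"ty": 0,"tz": -18,"wx": 0,"wy": 0,"wz": 0},{"tx": 0,"ty": 0,"tz": -18,"wx": 0,"wy": 0,"wz": 0},{"tx": 0,"ty": 0,"tz": -18,"wx": 0,"wy": 0,"wz": 0},{"tx": 0,"ty": 0,"tz": -18,"wx": 0,"wy": 0,"wz": 0},{"tx": 0,"ty": 0,"tz": -18,"wx": 0,"wy": 0,"wz": 0},{"tx": 0,"ty": 0,"tz": -18,"wx": 0,"wy": 0,"wz": 0},{"tx": 0,"ty": 0,"tz": -18,"wx": 0,"wy": 0,"wz": 0},{"tx": 5,"ty": -0.4,"tz": 0,"wx": 0,"wy": 0,"wz": 0},{"tx": 5,"ty": -0.4,"tz": 0,"wx": 0,"wy": 0,"wz": 0},{"tx": 5,"ty": -0.4,"tz": 0,"wx": 0,"wy": 0,"wz": 0},{"tx": 5,"ty": -0.4,"tz": 0,"wx": 0,"wy": 0,"wz": 0},{"tx": 0,"ty": 0,"tz": 0,"wx": 0,"wy": 0,"wz": 0}]}}

```text
time: 10.35
ee_pos: [0.3836, -0.0348, 0.0257]
tcp_rot: [-2.122, 2.314, -0.005]
wrist_force: [0.6, -0.2, 0.1]
width: 0.0456
```

```bash
python3 - <<'E'
from h import *
print(bot.observe()['ee_pos'])
save('side','side6');save('wrist','wrist6')
E
```

```text
[ 0.38358352 -0.03481143  0.02572849]
```

View pics/side6.png

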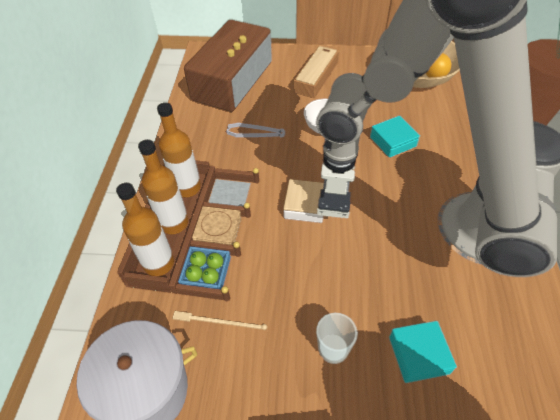

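View pics/wrist6.png

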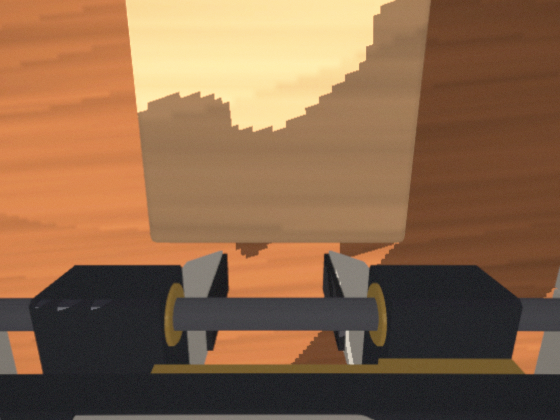

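Call:
{"api": "jog_arm", "payload": {"increments": [{"tx": 5,"ty": -0.4,"tz": 0,"wx": 0,"wy": 0,"wz": 0},{"tx": 5,"ty": -0.4,"tz": 0,"wx": 0,"wy": 0,"wz": 0},{"tx": 2,"ty": -0.2,"tz": 0,"wx": 0,"wy": 0,"wz": 0},{"tx": 5,"ty": -1.1,"tz": 0,"wx": 0,"wy": 0,"wz": 0},{"tx": 5,"ty": -1.1,"tz": 0,"wx": 0,"wy": 0,"wz": 0},{"tx": 5,"ty": -1.1,"tz": 0,"wx": 0,"wy": 0,"wz": 0},{"tx": 5,"ty": -1.1,"tz": 0,"wx": 0,"wy": 0,"wz": 0},{"tx": 5,"ty": -1.1,"tz": 0,"wx": 0,"wy": 0,"wz": 0},{"tx": 5,"ty": -1.1,"tz": 0,"wx": 0,"wy": 0,"wz": 0},{"tx": 5,"ty": -1.1,"tz": 0,"wx": 0,"wy": 0,"wz": 0},{"tx": 5,"ty": -1.1,"tz": 0,"wx": 0,"wy": 0,"wz": 0},{"tx": 5,"ty": -1.1,"tz": 0,"wx": 0,"wy": 0,"wz": 0},{"tx": 5,"ty": -1.1,"tz": 0,"wx": 0,"wy": 0,"wz": 0},{"tx": 5,"ty": -1.1,"tz": 0,"wx": 0,"wy": 0,"wz": 0},{"tx": 5,"ty": -1.1,"tz": 0,"wx": 0,"wy": 0,"wz": 0},{"tx": 0,"ty": 0,"tz": 0,"wx": 0,"wy": 0,"wz": 0}]}}

```text
time: 11.78
ee_pos: [0.4549, -0.049, 0.0249]
tcp_rot: [-2.122, 2.316, -0.003]
wrist_force: [0.1, 0.3, -0.5]
width: 0.0458
```

```bash
python3 - <<'E'
from h import *
s=bot.observe();print(s['ee_pos'],s['tcp_rot'],s['wrist_force'])
f=save('side','side7');save('wrist','wrist7');g=save('scene','scene7')
cv2.imwrite('pics/zside7.png',cv2.resize(f[150:260,160:340,::-1],None,fx=4,fy=4,interpolation=cv2.INTER_CUBIC))
cv2.imwrite('pics/zscene7.png',cv2.resize(g[140:260,180:320,::-1],None,fx=4,fy=4,interpolation=cv2.INTER_CUBIC))
E
```

```text
[ 0.45487338 -0.0490147   0.02494344] [-2.12157345  2.31555845 -0.00284946] [ 0.12573366  0.29356499 -0.51104937]
```

View pics/zside7.png

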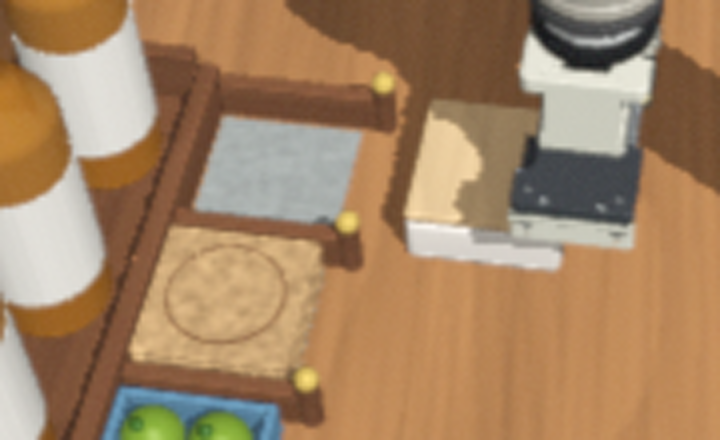

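View pics/zscene7.png

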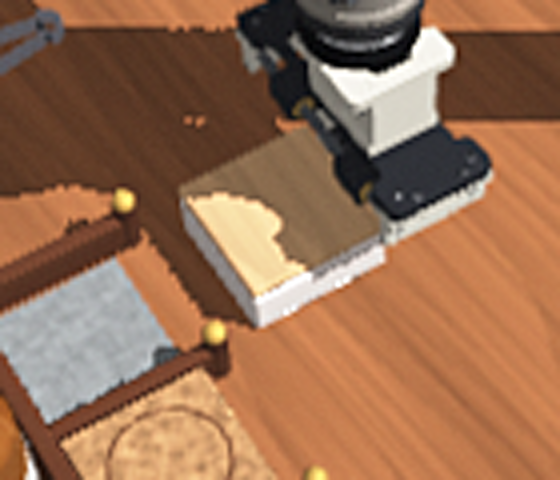

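View pics/wrist7.png

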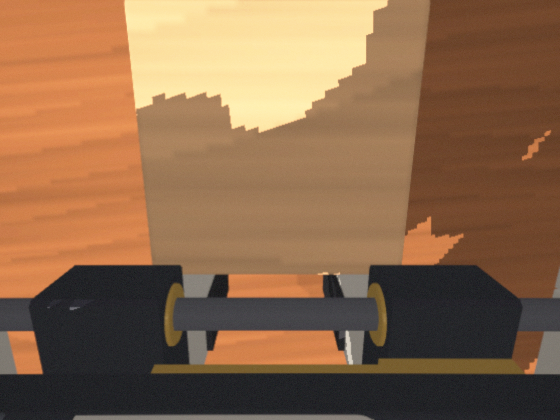

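```bash
python3 - <<'E'
from h import *
a=np.array([.9963,-.0863]);n=np.array([.0863,.9963])
for c,o,L,B in [('side',(160,150),[(433,101),(407,218)],[(384,82),(347,222)]),('scene',(180,140),[(182,189),(258,290)],[(124,200),(216,333)])]:
    o=np.array(o)
    P=toworld(c,o+(np.array(L)+.5)/4-.5,0.046)[:,:2];Q=toworld(c,o+(np.array(B)+.5)/4-.5,0.046)[:,:2]
    d=P.mean(0)-Q.mean(0); e=P[1]-P[0]; g=Q[1]-Q[0]
    print(c,P.round(4).tolist(),'front mid rel gap',(d@a).round(4),(d@n).round(4),np.linalg.norm(e),'yaw',np.degrees(np.arctan2(-e[0],e[1])).round(1),np.degrees(np.arctan2(-g[0],g[1])).round(1), ((P-Q)@n).round(4))
W=toworld('wrist',[(152,272),(405,274),(131,40),(421,40)],0.046);print(W.round(4)); print(((W[:,:2]-bot.observe()['ee_pos'][:2])@n).round(4),((W[:,:2]-bot.observe()['ee_pos'][:2])@a).round(4))
E
```

```text
side [[0.5595, -0.1037], [0.5673, -0.0037]] front mid rel gap -0.0363 0.0019 0.10033406245267253 yaw -4.4 -5.2 [ 0.0123 -0.0085]
scene [[0.5584, -0.1049], [0.5652, -0.0099]] front mid rel gap -0.0371 -0.0002 0.09529452448629278 yaw -4.1 -5.2 [ 0.0128 -0.0133]
[[ 0.471  -0.0015  0.046 ]
 [ 0.4613 -0.1018  0.046 ]
 [ 0.5547 -0.0101  0.046 ]
 [ 0.5464 -0.1057  0.046 ]]
[ 0.0485 -0.0522  0.0471 -0.0488] [0.0131 0.012  0.0972 0.0971]
```

Call:
{"api": "jog_arm", "payload": {"increments": [{"tx": -8,"ty": 0.7,"tz": 0,"wx": 0,"wy": 0,"wz": 0},{"tx": 0,"ty": 0,"tz": 20,"wx": 0,"wy": 0,"wz": 0},{"tx": 0,"ty": 0,"tz": 20,"wx": 0,"wy": 0,"wz": 0},{"tx": 0,"ty": 0,"tz": 20,"wx": 0,"wy": 0,"wz": 0},{"tx": 0,"ty": 0,"tz": 20,"wx": 0,"wy": 0,"wz": 0},{"tx": 10,"ty": 0,"tz": 20,"wx": 0,"wy": 0,"wz": 0},{"tx": 10,"ty": 0,"tz": 20,"wx": 0,"wy": 0,"wz": 0},{"tx": 10,"ty": 0,"tz": 20,"wx": 0,"wy": 0,"wz": 0},{"tx": 10,"ty": 0,"tz": 20,"wx": 0,"wy": 0,"wz": 0},{"tx": 10,"ty": 0,"tz": 20,"wx": 0,"wy": 0,"wz": 0},{"tx": 0,"ty": 0,"tz": 0,"wx": 0,"wy": 0,"wz": 0},{"tx": 0,"ty": 0,"tz": 0,"wx": 0,"wy": 0,"wz": 0}]}}

```text
time: 12.93
ee_pos: [0.4953, -0.0479, 0.2052]
tcp_rot: [-2.122, 2.315, -0.002]
wrist_force: [-0.5, 0.3, -0.6]
width: 0.0459
```

```bash
python3 - <<'E'
from h import *
s=bot.observe();print(s['ee_pos'],s['tcp_rot'],s['wrist_force'])
w=save('wrist','wrist8')
cv2.imwrite('pics/zw8.png',cv2.resize(w[0:270,130:430,::-1],None,fx=2.2,fy=2.2,interpolation=cv2.INTER_CUBIC))
E
```

```text
[ 0.49528984 -0.04787421  0.20521748] [-2.12208296  2.31534751 -0.00241366] [-0.54534536  0.25907854 -0.59096278]
```

View pics/wrist8.png

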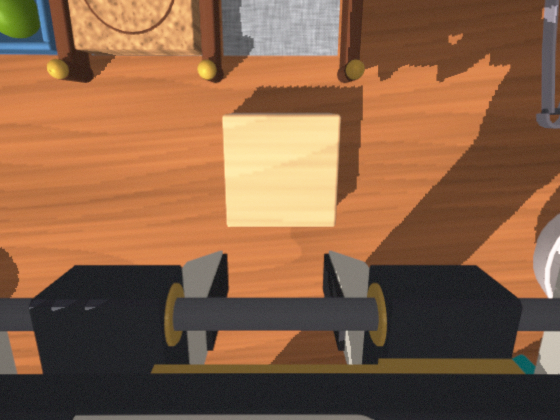

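View pics/zw8.png

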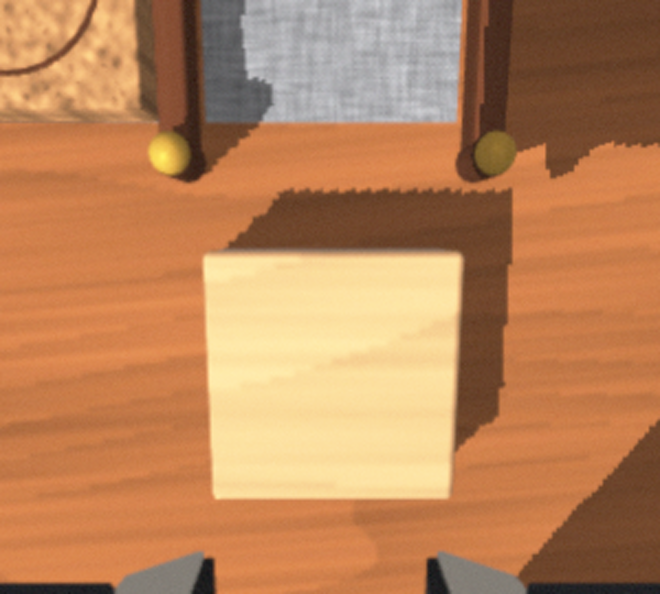

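```bash
python3 - <<'E'
from h import *
px=np.array([(169.5,154),(495,154),(204,253),(462,252),(450,497),(213.5,498),(58*2.2-130*2.2,69*2.2)])/2.2-0.27+np.array([130,0])
P=toworld('wrist',px,0.046)[:,:2]
g=P[0]-P[1]; n=g/np.linalg.norm(g); a=np.array([n[1],-n[0]]); print('spacing',np.linalg.norm(g),'yaw',np.degrees(np.arctan2(-g[0],g[1])))
g2=P[6]-P[1];print(np.degrees(np.arctan2(-g2[0],g2[1])),np.linalg.norm(g2))
G=(P[0]+P[1])/2; print('gap',G,'rel corners',[( ((p-G)@a).round(4),((p-G)@n).round(4)) for p in P[2:6]])
c=P[2:6].mean(0);print(c,'rel',(c-G)@a,(c-G)@n)
for i in range(2,6):
    d=P[2+(i-1)%4]-P[i];print(np.degrees(np.arctan2(d[1],d[0])).round(2),np.linalg.norm(d).round(4))
E
```

```text
spacing 0.11902060487236736 yaw -5.0156700673532555
-5.097545540363616 0.23812085046242015
gap [ 0.59773001 -0.06191035] rel corners [(np.float64(-0.0349), np.float64(0.0484)), (np.float64(-0.0345), np.float64(-0.0493)), (np.float64(-0.1323), np.float64(-0.0494)), (np.float64(-0.1327), np.float64(0.0486))]
[ 0.51440899 -0.0550013 ] rel -0.08360601230466959 -0.00040201911789824584
-94.81 0.0977
175.04 0.0978
85.22 0.098
-5.13 0.0979
```

Call:
{"api": "jog_arm", "payload": {"increments": [{"tx": -10,"ty": 0,"tz": -20,"wx": 0,"wy": 0,"wz": 0},{"tx": -10,"ty": 0,"tz": -20,"wx": 0,"wy": 0,"wz": 0},{"tx": -10,"ty": 0,"tz": -20,"wx": 0,"wy": 0,"wz": 0},{"tx": -10,"ty": 0,"tz": -20,"wx": 0,"wy": 0,"wz": 0},{"tx": -10,"ty": 0,"tz": -20,"wx": 0,"wy": 0,"wz": 0},{"tx": 0,"ty": 0,"tz": -20,"wx": 0,"wy": 0,"wz": 0},{"tx": 0,"ty": 0,"tz": -20,"wx": 0,"wy": 0,"wz": 0},{"tx": 0,"ty": 0,"tz": -20,"wx": 0,"wy": 0,"wz": 0},{"tx": 0,"ty": 0,"tz": -20,"wx": 0,"wy": 0,"wz": 0},{"tx": 0,"ty": 0,"tz": 0,"wx": 0,"wy": 0,"wz": 0},{"tx": 4,"ty": -0.4,"tz": 0,"wx": 0,"wy": 0,"wz": 0},{"tx": 4,"ty": -0.3,"tz": 0,"wx": 0,"wy": 0,"wz": 0},{"tx": 4,"ty": -0.35,"tz": 0,"wx": 0,"wy": 0,"wz": 0},{"tx": 4,"ty": -0.35,"tz": 0,"wx": 0,"wy": 0,"wz": 0},{"tx": 4,"ty": -0.35,"tz": 0,"wx": 0,"wy": 0,"wz": 0},{"tx": 4,"ty": -0.35,"tz": 0,"wx": 0,"wy": 0,"wz": 0},{"tx": 0,"ty": 0,"tz": 0,"wx": 0,"wy": 0,"wz": 0}]}}

```text
time: 14.4
ee_pos: [0.4705, -0.0501, 0.0252]
tcp_rot: [-2.122, 2.315, -0.002]
wrist_force: [-1.0, 0.7, 1.3]
width: 0.0461
```

Call:
{"api": "jog_arm", "payload": {"increments": [{"tx": 4,"ty": -0.35,"tz": 0,"wx": 0,"wy": 0,"wz": 0},{"tx": 4,"ty": -0.35,"tz": 0,"wx": 0,"wy": 0,"wz": 0},{"tx": 4,"ty": -0.35,"tz": 0,"wx": 0,"wy": 0,"wz": 0},{"tx": 4,"ty": -0.35,"tz": 0,"wx": 0,"wy": 0,"wz": 0},{"tx": 4,"ty": -0.35,"tz": 0,"wx": 0,"wy": 0,"wz": 0}]}}

```text
time: 14.82
ee_pos: [0.4891, -0.0516, 0.0248]
tcp_rot: [2.122, -2.316, -0.001]
wrist_force: [-5.0, 0.9, 4.0]
width: 0.0454
```

```bash
python3 - <<'E'
from h import *
s=bot.observe();print(s['ee_pos'],s['tcp_rot'],s['wrist_force'])
f=save('side','side9');g=save('scene','scene9')
cv2.imwrite('pics/zside9.png',cv2.resize(f[150:260,160:340,::-1],None,fx=4,fy=4,interpolation=cv2.INTER_CUBIC))
cv2.imwrite('pics/zscene9.png',cv2.resize(g[140:260,180:320,::-1],None,fx=4,fy=4,interpolation=cv2.INTER_CUBIC))
E
```

```text
[ 0.48912137 -0.05164897  0.02480122] [ 2.12205885e+00 -2.31553636e+00 -1.30177745e-03] [-5.00581611  0.93413728  4.02867181]
```

View pics/zside9.png

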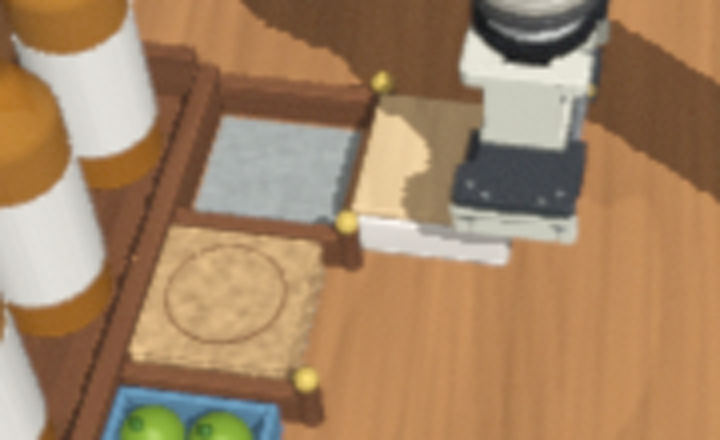

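View pics/zscene9.png

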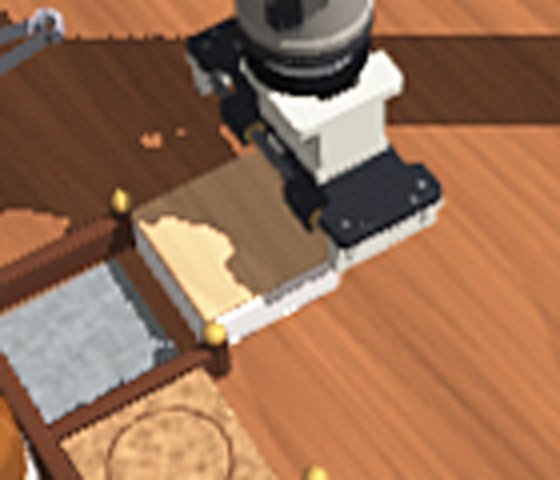

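Call:
{"api": "jog_arm", "payload": {"increments": [{"tx": 3,"ty": -0.27,"tz": 0,"wx": 0,"wy": 0,"wz": 0},{"tx": 3,"ty": -0.27,"tz": 0,"wx": 0,"wy": 0,"wz": 0},{"tx": 3,"ty": -0.27,"tz": 0,"wx": 0,"wy": 0,"wz": 0},{"tx": 3,"ty": -0.27,"tz": 0,"wx": 0,"wy": 0,"wz": 0}]}}

```text
time: 15.25
ee_pos: [0.5017, -0.0528, 0.0247]
tcp_rot: [-2.122, 2.316, -0.0]
wrist_force: [-3.0, 0.0, 0.2]
width: 0.0458
```

Call:
{"api": "jog_arm", "payload": {"increments": [{"tx": 3,"ty": -0.27,"tz": 0,"wx": 0,"wy": 0,"wz": 0},{"tx": 3,"ty": -0.27,"tz": 0,"wx": 0,"wy": 0,"wz": 0},{"tx": 3,"ty": -0.27,"tz": 0,"wx": 0,"wy": 0,"wz": 0},{"tx": 3,"ty": -0.27,"tz": 0,"wx": 0,"wy": 0,"wz": 0}]}}

```text
time: 15.58
ee_pos: [0.5137, -0.0539, 0.0246]
tcp_rot: [2.122, -2.316, 0.0]
wrist_force: [-1.6, -0.2, -0.1]
width: 0.0458
```

```bash
python3 - <<'E'
from h import *
s=bot.observe();print(s['ee_pos'],s['tcp_rot'],s['wrist_force'],s['wrist_torque'])
f=save('side','side10');g=save('scene','scene10')
cv2.imwrite('pics/zside10.png',cv2.resize(f[150:260,160:340,::-1],None,fx=4,fy=4,interpolation=cv2.INTER_CUBIC))
cv2.imwrite('pics/zscene10.png',cv2.resize(g[140:260,180:320,::-1],None,fx=4,fy=4,interpolation=cv2.INTER_CUBIC))
E
```

```text
[ 0.51370124 -0.05392404  0.02464494] [ 2.12246766e+00 -2.31616608e+00  1.80670759e-04] [-1.57418831 -0.21567335 -0.06918289] [0.11729172 0.49866513 0.01306408]
```

View pics/zscene10.png

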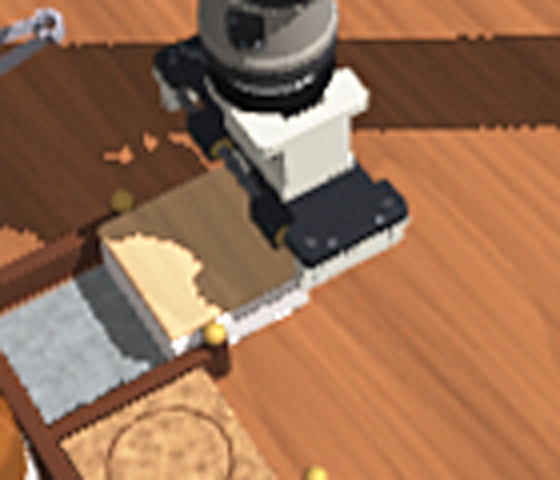

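View pics/zside10.png

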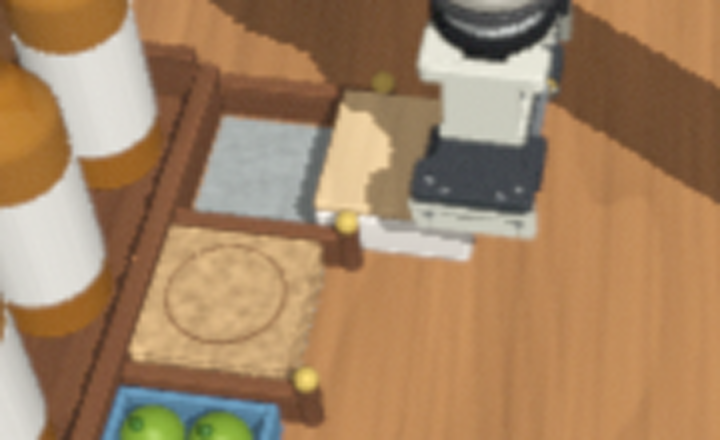

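Call:
{"api": "jog_arm", "payload": {"increments": [{"tx": 4,"ty": -0.35,"tz": 0,"wx": 0,"wy": 0,"wz": 0},{"tx": 4,"ty": -0.35,"tz": 0,"wx": 0,"wy": 0,"wz": 0},{"tx": 4,"ty": -0.35,"tz": 0,"wx": 0,"wy": 0,"wz": 0},{"tx": 4,"ty": -0.35,"tz": 0,"wx": 0,"wy": 0,"wz": 0},{"tx": 4,"ty": -0.35,"tz": 0,"wx": 0,"wy": 0,"wz": 0},{"tx": 4,"ty": -0.35,"tz": 0,"wx": 0,"wy": 0,"wz": 0},{"tx": 4,"ty": -0.35,"tz": 0,"wx": 0,"wy": 0,"wz": 0},{"tx": 4,"ty": -0.35,"tz": 0,"wx": 0,"wy": 0,"wz": 0},{"tx": 4,"ty": -0.35,"tz": 0,"wx": 0,"wy": 0,"wz": 0},{"tx": 4,"ty": -0.35,"tz": 0,"wx": 0,"wy": 0,"wz": 0}]}}

```text
time: 16.52
ee_pos: [0.5537, -0.0574, 0.0248]
tcp_rot: [2.122, -2.316, 0.0]
wrist_force: [-3.9, 0.7, 1.7]
width: 0.0459
```

Call:
{"api": "jog_arm", "payload": {"increments": [{"tx": 4,"ty": -0.35,"tz": 0,"wx": 0,"wy": 0,"wz": 0},{"tx": 4,"ty": -0.35,"tz": 0,"wx": 0,"wy": 0,"wz": 0},{"tx": 4,"ty": -0.35,"tz": 0,"wx": 0,"wy": 0,"wz": 0},{"tx": 4,"ty": -0.35,"tz": 0,"wx": 0,"wy": 0,"wz": 0},{"tx": 4,"ty": -0.35,"tz": 0,"wx": 0,"wy": 0,"wz": 0},{"tx": 4,"ty": -0.35,"tz": 0,"wx": 0,"wy": 0,"wz": 0},{"tx": 4,"ty": -0.35,"tz": 0,"wx": 0,"wy": 0,"wz": 0},{"tx": 3,"ty": -0.26,"tz": 0,"wx": 0,"wy": 0,"wz": 0},{"tx": 2,"ty": -0.17,"tz": 0,"wx": 0,"wy": 0,"wz": 0},{"tx": 1,"ty": -0.1,"tz": 0,"wx": 0,"wy": 0,"wz": 0}]}}

```text
time: 17.35
ee_pos: [0.5875, -0.0604, 0.0247]
tcp_rot: [2.122, -2.316, -0.0]
wrist_force: [-4.0, 1.1, 2.3]
width: 0.0459
```

```bash
python3 - <<'E'
from h import *
s=bot.observe();print(s['ee_pos'],s['tcp_rot'],s['wrist_force'],s['wrist_torque'])
f=save('side','side11');g=save('scene','scene11')
cv2.imwrite('pics/zside11.png',cv2.resize(f[150:260,160:340,::-1],None,fx=4,fy=4,interpolation=cv2.INTER_CUBIC))
cv2.imwrite('pics/zscene11.png',cv2.resize(g[140:280,150:310,::-1],None,fx=4,fy=4,interpolation=cv2.INTER_CUBIC))
E
```

```text
[ 0.58753847 -0.06038352  0.02471307] [ 2.12240189e+00 -2.31606664e+00 -1.53103476e-05] [-4.04250908  1.14283772  2.32940495] [ 0.15531604  0.81936884 -0.0609174 ]
```

View pics/zscene11.png

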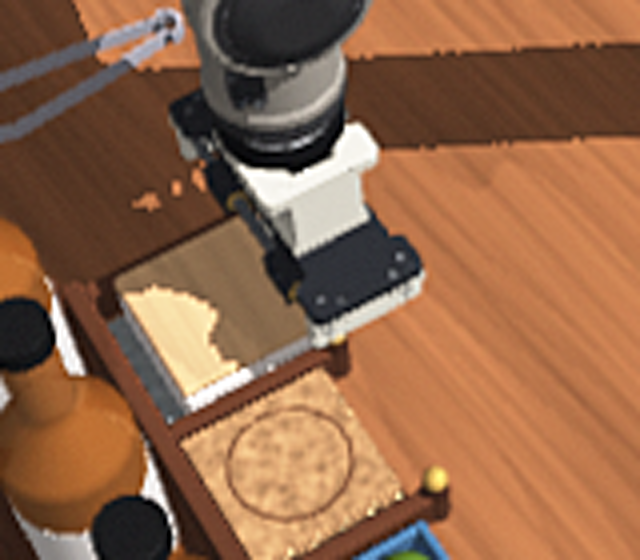

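View pics/zside11.png

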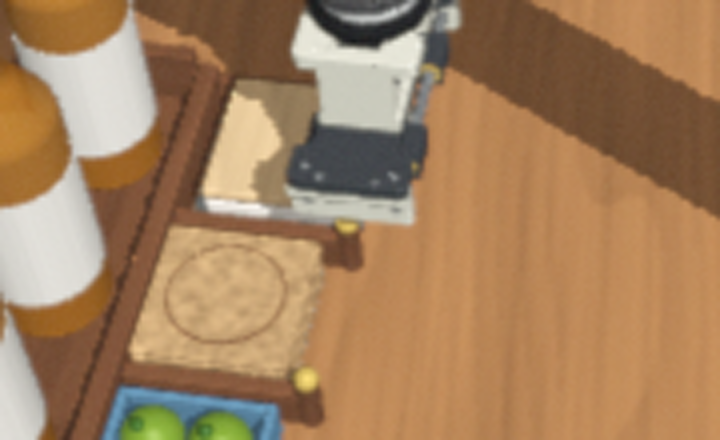

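Call:
{"api": "jog_arm", "payload": {"increments": [{"tx": 2,"ty": -0.17,"tz": 0,"wx": 0,"wy": 0,"wz": 0},{"tx": 2,"ty": -0.17,"tz": 0,"wx": 0,"wy": 0,"wz": 0},{"tx": 2,"ty": -0.17,"tz": 0,"wx": 0,"wy": 0,"wz": 0},{"tx": 2,"ty": -0.17,"tz": 0,"wx": 0,"wy": 0,"wz": 0},{"tx": 1,"ty": -0.09,"tz": 0,"wx": 0,"wy": 0,"wz": 0},{"tx": 1,"ty": -0.09,"tz": 0,"wx": 0,"wy": 0,"wz": 0}]}}

```text
time: 17.95
ee_pos: [0.5974, -0.0612, 0.0247]
tcp_rot: [2.122, -2.316, -0.0]
wrist_force: [-3.1, 0.4, 2.1]
width: 0.0458
```

Call:
{"api": "jog_arm", "payload": {"increments": [{"tx": 1,"ty": -0.09,"tz": 0,"wx": 0,"wy": 0,"wz": 0},{"tx": 1,"ty": -0.09,"tz": 0,"wx": 0,"wy": 0,"wz": 0}]}}

```text
time: 18.12
ee_pos: [0.5994, -0.0614, 0.0247]
tcp_rot: [2.122, -2.316, 0.0]
wrist_force: [-3.4, -0.8, 0.8]
width: 0.046
```

Call:
{"api": "jog_arm", "payload": {"increments": [{"tx": 1,"ty": -0.09,"tz": 0,"wx": 0,"wy": 0,"wz": 0}]}}

```text
time: 18.2
ee_pos: [0.6004, -0.0615, 0.0247]
tcp_rot: [2.122, -2.316, 0.0]
wrist_force: [-3.1, 0.4, 0.8]
width: 0.0456
```

Call:
{"api": "jog_arm", "payload": {"increments": [{"tx": 1,"ty": -0.09,"tz": 0,"wx": 0,"wy": 0,"wz": 0}]}}

```text
time: 18.28
ee_pos: [0.6014, -0.0616, 0.0247]
tcp_rot: [2.122, -2.316, 0.0]
wrist_force: [-4.1, 0.3, 1.1]
width: 0.0459
```

Call:
{"api": "jog_arm", "payload": {"increments": [{"tx": 1,"ty": -0.09,"tz": 0,"wx": 0,"wy": 0,"wz": 0}]}}

```text
time: 18.37
ee_pos: [0.6024, -0.0617, 0.0247]
tcp_rot: [2.122, -2.316, 0.0]
wrist_force: [-3.8, 0.7, 0.3]
width: 0.046
```

Call:
{"api": "jog_arm", "payload": {"increments": [{"tx": 1,"ty": -0.09,"tz": 0,"wx": 0,"wy": 0,"wz": 0}]}}

```text
time: 18.45
ee_pos: [0.6034, -0.0618, 0.0247]
tcp_rot: [2.122, -2.316, -0.0]
wrist_force: [-3.9, 0.4, 1.4]
width: 0.0459
```

```bash
python3 - <<'E'
from h import *
f=save('side','side12');g=save('scene','scene12')
cv2.imwrite('pics/zside12.png',cv2.resize(f[150:260,160:340,::-1],None,fx=4,fy=4,interpolation=cv2.INTER_CUBIC))
cv2.imwrite('pics/zscene12.png',cv2.resize(g[140:280,150:310,::-1],None,fx=4,fy=4,interpolation=cv2.INTER_CUBIC))
E
```

```text
(no output)
```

View pics/zscene12.png

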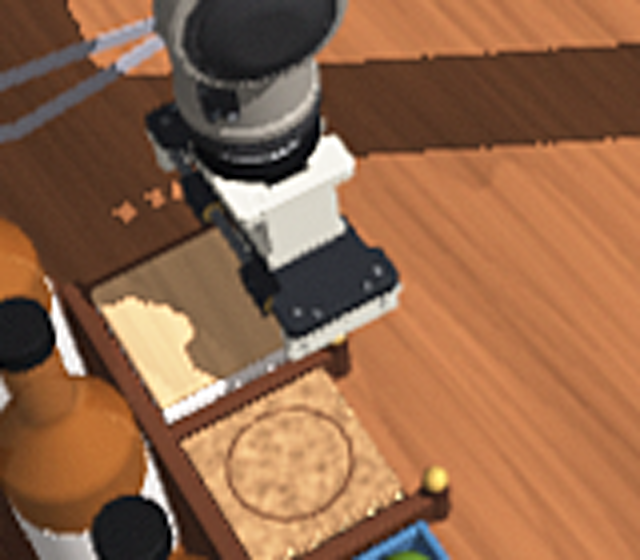

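View pics/zside12.png

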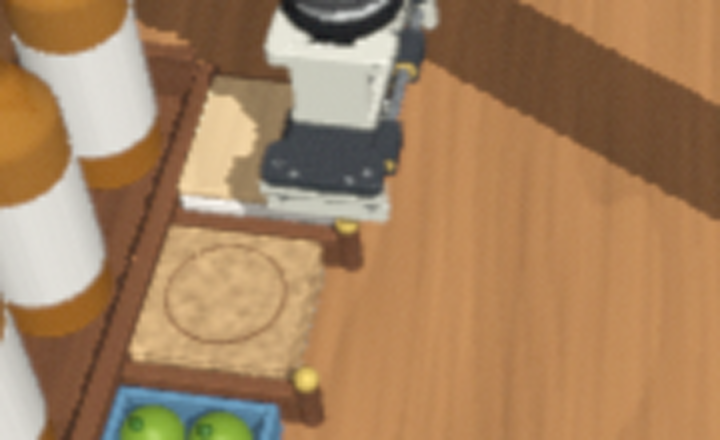

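Almost home; I'll continue in 0.5–1 mm steps until the force rises.

Call:
{"api": "jog_arm", "payload": {"increments": [{"tx": 0.7,"ty": -0.06,"tz": 0,"wx": 0,"wy": 0,"wz": 0}]}}

```text
time: 18.63
ee_pos: [0.6039, -0.0618, 0.0247]
tcp_rot: [2.122, -2.316, -0.0]
wrist_force: [-2.8, 0.6, 1.1]
width: 0.046
```

Call:
{"api": "jog_arm", "payload": {"increments": [{"tx": 0.7,"ty": -0.06,"tz": 0,"wx": 0,"wy": 0,"wz": 0}]}}

```text
time: 18.72
ee_pos: [0.6041, -0.0618, 0.0247]
tcp_rot: [2.122, -2.315, -0.002]
wrist_force: [-7.4, 0.0, 4.5]
width: 0.046
```

Call:
{"api": "jog_arm", "payload": {"increments": [{"tx": 0.7,"ty": -0.06,"tz": 0,"wx": 0,"wy": 0,"wz": 0}]}}

```text
time: 18.8
ee_pos: [0.6041, -0.0618, 0.0247]
tcp_rot: [2.121, -2.314, -0.004]
wrist_force: [-9.6, 0.0, 7.0]
width: 0.0461
```

Call:
{"api": "jog_arm", "payload": {"increments": [{"tx": 0.7,"ty": -0.06,"tz": 0,"wx": 0,"wy": 0,"wz": 0},{"tx": 0,"ty": 0,"tz": 0,"wx": 0,"wy": 0,"wz": 0}]}}

```text
time: 18.97
ee_pos: [0.6041, -0.0618, 0.0248]
tcp_rot: [2.12, -2.314, -0.006]
wrist_force: [-10.4, -0.0, 7.2]
width: 0.0462
```

Call:
{"api": "jog_arm", "payload": {"increments": [{"tx": -2,"ty": 0.17,"tz": 0,"wx": 0,"wy": 0,"wz": 0},{"tx": -5,"ty": 0.43,"tz": 0,"wx": 0,"wy": 0,"wz": 0},{"tx": -10,"ty": 0.87,"tz": 0,"wx": 0,"wy": 0,"wz": 0},{"tx": -15,"ty": 1.3,"tz": 0,"wx": 0,"wy": 0,"wz": 0},{"tx": -15,"ty": 1.3,"tz": 0,"wx": 0,"wy": 0,"wz": 0},{"tx": 0,"ty": 0,"tz": 20,"wx": 0,"wy": 0,"wz": 0},{"tx": 0,"ty": 0,"tz": 20,"wx": 0,"wy": 0,"wz": 0},{"tx": 0,"ty": 0,"tz": 20,"wx": 0,"wy": 0,"wz": 0},{"tx": 0,"ty": 0,"tz": 20,"wx": 0,"wy": 0,"wz": 0},{"tx": 0,"ty": 0,"tz": 20,"wx": 0,"wy": 0,"wz": 0},{"tx": 0,"ty": 0,"tz": 20,"wx": 0,"wy": 0,"wz": 0},{"tx": 0,"ty": 0,"tz": 20,"wx": 0,"wy": 0,"wz": 0},{"tx": 0,"ty": 0,"tz": 20,"wx": 0,"wy": 0,"wz": 0},{"tx": 0,"ty": 0,"tz": 20,"wx": 0,"wy": 0,"wz": 0},{"tx": 0,"ty": 0,"tz": 0,"wx": 0,"wy": 0,"wz": 0}]}}

```text
time: 20.22
ee_pos: [0.5616, -0.0585, 0.2092]
tcp_rot: [-2.119, 2.312, -0.012]
wrist_force: [0.6, 0.1, 1.4]
width: 0.046
```

```bash
python3 - <<'E'
from h import *
f=save('side','side13');g=save('scene','scene13');w=save('wrist','wrist13')
cv2.imwrite('pics/zside13.png',cv2.resize(f[150:260,160:340,::-1],None,fx=4,fy=4,interpolation=cv2.INTER_CUBIC))
cv2.imwrite('pics/zscene13.png',cv2.resize(g[140:280,150:310,::-1],None,fx=4,fy=4,interpolation=cv2.INTER_CUBIC))
E
```

```text
(no output)
```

View pics/zscene13.png

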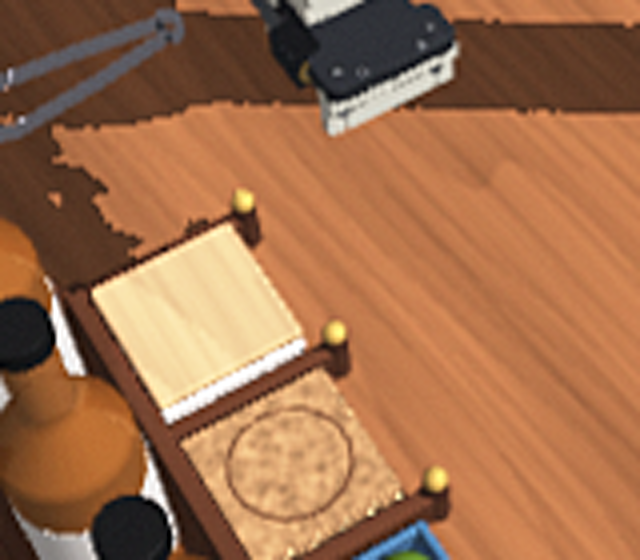

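View pics/side13.png

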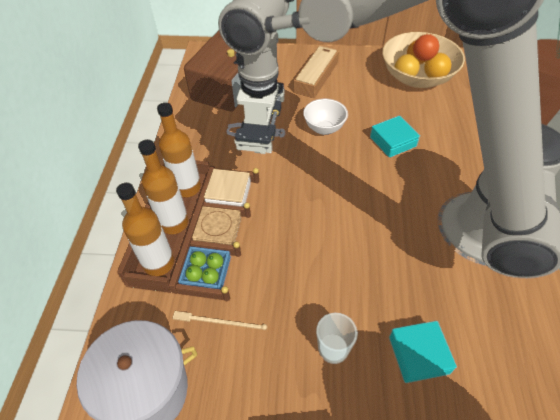

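View pics/wrist13.png

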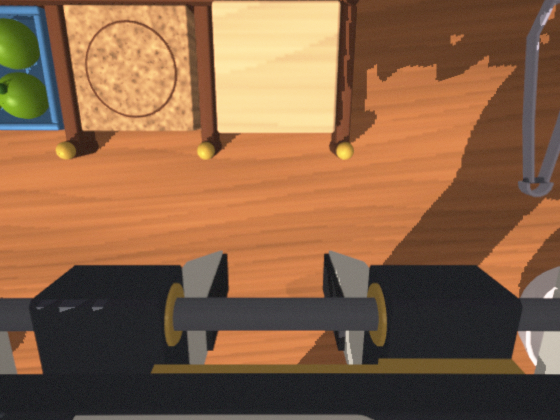

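```bash
python3 - <<'E'
from h import *
P=toworld('wrist',[(205.5,150.5),(345,150.5),(214.5,132),(336,132),(213,3),(338,3)],0.046)[:,:2]
g=P[0]-P[1];n=g/np.linalg.norm(g);a=np.array([n[1],-n[0]]);G=(P[0]+P[1])/2
print([(((p-G)@a).round(4),((p-G)@n).round(4)) for p in P[2:]])
print(bot.job_done())
E
```

```text
[(np.float64(0.0155), np.float64(0.0513)), (np.float64(0.0155), np.float64(-0.0513)), (np.float64(0.1119), np.float64(0.0477)), (np.float64(0.112), np.float64(-0.048))]
the job is handed in; nothing more can be done
None
```

The sugar box is home against the back rail of the caddy's right-hand bay, which was the empty one, and the job is handed in at about 20 s of the 67 s allowed.

With both fingers half open, I pushed its left side. That squared it to the caddy (yaw about -5°) and moved it in front of the bay. I then pushed it from behind, steering toward the middle of the gap. A wrist picture before the posts showed it 0.4 mm off centre and within about 0.2° of square. It went between the posts with only friction force (about 5 N or less) and stopped at the rail with about 10 N along the push.

Last checks:
- **Position:** the wrist camera put the box's rear edge 15.5 mm past the post line, where 15 mm means home. It was square and centred.
- **Surroundings:** the scene and side pictures showed the box flat in the bay, the gripper clear of everything, and the other things in view where they were. I checked those by eye, not by measurement.
- **Disagreements:**
  - Before the rear push, the cameras differed on the sideways offset by about 2 mm (6.5 to 8.7 mm). I settled that with the wrist picture in front of the posts.
  - My last hand-picked corners gave 103 mm for the rear edge and 96 mm for the front. That is about 3 to 4 mm of picking error on a 100 mm box.

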